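Uncover the cupping bowl and rest its lid on the sloped stand

ROBOT

A 6-joint arm with a two-finger parallel gripper is mounted at the origin on the work surface. World frame = base frame: x ahead of the robot, y to its left, z up, the work surface at z = 0. Lengths are in m, angles in rad, forces in N, time in s.
With the tool pointing down it reaches from about 0.35 to 0.775 m from the base axis. Payload 7.3 kg.
Tool frame: the origin (TCP) lies midway between the tips of the shut fingers; the grasp point (between the pads) lies 19 mm behind it (tcp_to_grasp is the distance from the TCP to the grasp point, in m); z points along the fingers, y is the line along which they close (so a half turn about z gives the same grasp; the last joint's range is limited). The gripper opens to 92 mm and grips with 3 to 60 N. Pads are 19 mm wide; open, the fingers measure 130 mm over their backs; the gripper's body (75 mm by 190 mm) begins 47 mm behind the grasp point.
Start: joints at [-1.475, 0.342, 1.524, -0, 1.275, -0.146], TCP at [0.126, -0.51, 0.227] pointing down, gripper open.
Joint ranges: [-2.53, 2.53], [-0.77, 2.02], [0.04, 2.7], [-1, 4.14], [0.28, 2.66], [-3.11, 3.11]. Speed limits (rad/s): [2.57, 2.57, 3.14, 3.14, 3.14, 3.14].

INTERFACE

Orientations are given as [roll, pitch, yaw] about the fixed x, y, z axes, in that order (R = Rz(yaw) Ry(pitch) Rx(roll)).
In Python, from cell import observe, read_camera, calibration, hand_in, tcp_to_grasp gives the robot as it stands.
- The arm moves only by the tool send_rows, never from a script. Its argument "targets" is a list of rows, each a list of 5 numbers: the opening, from 0 (shut) to 1 (fully open), then the shift along the world's x, y, z in m, then the turn about the world's z in rad. A call has 1 to 5 rows; each row shifts and turns the commanded pose from where the row before left it; what a row does not reach is not made up. A row lasts 1/10 s, in which the tool goes at most 50 mm and 8.59 degrees, less where a joint would pass 70% of its speed; a pose out of reach is approached as far as the arm can. A call is refused whole if a number of a shift passes 0.05 or a number of a turn 0.15, either way. A call with a gripper value outside its range is refused whole. The fingers move at their own pace and stop on an object; "grip_force" is the grip in N (left out, the last holds). Time passes only in rows, so rows that do not move let the fingers close. It gives the time, the measured TCP pose, the force, the opening and the grip force at its end, in the units of the state.
- observe(): the state, without advancing time (a new reading comes with each control period).
- read_camera(name): name is "side" or "top" or "wrist"; returns (picture, depth): 400x640x3 uint8, red, green, blue; 400x640 float32, m along the optical axis (not along the pixel's ray), 0 where there is no reading.
- calibration(name): a dict with "intrinsics" (3x3 intrinsics, pixels), "world_to_cam" (4x4, takes a point from world to camera coordinates); the wrist camera has in their place "hand_eye" (4x4, takes a point from camera to tool coordinates, whose origin is the TCP and whose axes are the flange's). Camera axes: x right, y up, looking along -z (the intrinsics and any distortion apply to the point x, -y, -z); pixel columns grow to the right and rows downward; lengths in m; the calibration is good to about 2 mm. A picture is of the moment at which its call begins: read the wrist's pose just before it. calibration takes no time and is no camera call.
- hand_in(): hands the job in; it is judged then, once.
The state is a dict: "time": time; "qpos": joint angles; "qvel": joint speeds; "joint_efforts": joint torques, N m; "tool_pos": TCP position; "tool_rot": TCP orientation; "contact_force": force on the tool from outside, world axes, zero at the start; "torque": the same for the moment, N m; "opening": finger opening in m; "grip_force": force on a finger pad.
Only numpy, scipy, OpenCV 4.12 (cv2) and the standard library are available. Lean on these libraries where they do the work, as an engineer would, in place of code of your own. Each camera call takes 0.05 s, during which the arm holds its last target. There are 200 camera calls.

TASK

Uncover the cupping bowl: take its grey lid by the tab, tip it up with the opposite edge still resting on the rim, then lift it off. Lay the lid on the sloped lid rest, upper face still up tab pointing up the slope, flat on both rails with its edge down against both brass stop pegs, wherever they are clamped; lay it gently without pressing hard, and keep hold of it until it bears against the pegs. Leave the bowl, the other two bowls and the spoon where they are.

Things in the scene. Friction and masses are not known exactly. Their poses are not given: they have to be found in the camera images.
- bowl: white ceramic cupping bowl, loose, 75 mm high, outer diameter 104 mm at the rim and 60 mm at the foot, wall 5 mm, empty, about 0.35 kg; origin at the centre of its underside, z up; covered by the grey lid
- lid: loose grey plastic lid, 0.1 kg: a disc 110 mm across with a tab 30 mm wide reaching 90 mm from the centre, both 8 mm thick (z = 6 to 14 mm); below it a flat plug 86 mm across, 6 mm deep, sits in the rim with 4 mm play. Origin: centre of the plug's flat underside; x along the tab, z out of the upper face. On the bowl the disc lies on the rim, origin 69 mm above the bowl's
- lid_tab (a point): the place to grip the tab by its two sides (30 mm apart along the lid's y): middle of its thickness, 75 mm from the lid's axis along the lid's x, 10 mm above the lid's origin along the lid's z
- lid_heel (a point): the edge of the lid's disc farthest from the tab, at its lower corner: 55 mm from the lid's axis along -x, 6 mm above the lid's origin
- rails: the rest's two parallel dark steel rails, fixed, sloping up away from the robot at 0.65 rad (37 deg). Each 8 mm wide, at y = -28 and 28 mm, bearing face at z = 0 from x = -70 to 42 mm. Origin (95 mm over the table) on the bearing plane midway between the rails, where the lid's origin lies if the pegs are clamped lowest; x up the slope, y level, z square off the rails, up and towards the robot
- stop: bare guide bar under and between the rails, fixed, its frame the same as the rails'. On it a brass slide is clamped anywhere over 25 mm; its place is not reported: look or feel. It carries two brass stop pegs, 8 mm thick, 24 mm high over the rails, at y = -18 and 18 mm. A lid against both pegs has its origin at rails x = 0 (slide lowest) to 25 mm (slide highest)
- stand: the lid rest's wooden foot, 150 x 110 x 12 mm, fixed on the table, carrying the rails on thin posts; origin at the centre of its underside, x away from the robot below the rails' upper end. The lid's tab overhangs the rails' upper end, with room for fingers
- spare_bowl: white open cupping bowl, loose, bystander, 71 mm high, 99 mm across the rim; origin at the centre of its underside
- blue_bowl: blue open cupping bowl, loose, bystander, same size as the spare bowl; origin at the centre of its underside
- spoon: steel spoon lying on the table, loose, bystander, 160 mm long along its x
Not all that is in view belongs to the job. What is meant by the lid is not purple or red, and is the larger of those in its own colour.

How it is judged:
On the way, in this order (a step that is already met when the one before it is completed fails the run):
1. the lid is tipped up by more than 0.2 rad (11 deg) with the edge opposite the tab still on the bowl's rim (that edge no more than 8 mm above it) (angle between lid's own z axis and vertical above 0.2 rad and z of lid_heel in the frame of bowl between 0.068 and 0.083 m and horizontal distance between lid_heel and bowl below 0.068 m), for 0.1 s.
2. the lid, still held by the fingers, lies on the rails (within 8 mm and 0.15 rad of flat) and touches the pegs with more than 0.3 N (z of lid in the frame of rails below 0.008 m and angle between the z axis of lid and the z axis of rails, either way round below 0.15 rad and contact force between lid and stop above 0.3 N and contact force between the fingers and lid above 0.5 N and contact force between lid and rails above 0.1 N), for 0.1 s.
At the end, for the whole second after the job is handed in: The lid lies released and still on the rest, tab up the slope (within 40 mm), upper face up: touching the pegs (over 0.02 N), origin at x = -6 to 32 mm on the rails, within 10 mm sideways, 4 mm off and flat to them within 0.08 rad. The bowl stands upright within 20 mm of its start (x of lid in the frame of rails between -0.006 and 0.032 m and y of lid in the frame of rails between -0.01 and 0.01 m and z of lid in the frame of rails between -0.003 and 0.004 m and angle between the z axis of lid and the z axis of rails, either way round below 0.08 rad and x of lid_tab in the frame of rails above 0.06 m and y of lid_tab in the frame of rails between -0.04 and 0.04 m and z of lid_tab in the frame of rails above 0 m and contact force between lid and rails above 0.1 N and contact force between lid and stop above 0.02 N and linear speed of each of lid, bowl below 0.02 m/s and angle between bowl's own z axis and vertical below 0.05 rad and distance of bowl from where it was at the start of the episode below 0.02 m).
It fails at once if the covered bowl is shifted by more than 20 mm (distance of bowl from where it was at the start of the episode above 0.02 m).
It fails at once if the spare bowl is shifted by more than 20 mm (distance of spare_bowl from where it was at the start of the episode above 0.02 m).
It fails at once if the blue bowl is shifted by more than 20 mm (distance of blue_bowl from where it was at the start of the episode above 0.02 m).
It fails at once if the spoon is shifted by more than 20 mm (distance of spoon from where it was at the start of the episode above 0.02 m).
It fails at once if the lid is pressed or dropped on the rest with more than 20 N (contact force between lid and stand above 20 N).
It also fails if it takes over 46 s, if anything falls off the work surface, if the arm or the gripper's body presses on something with over 40 N, if the wrist force passes 120 N, or if a joint passes its speed limit or range.

## Working session

There is one attempt and no reset: what is moved stays moved. The work goes in short steps, Python scripts to look and compute and a tool call to move; the robot and the scene stay as the last step left them, time stands still between calls to the robot, and variables do not carry over. Pictures are saved under pics/ and viewed, at most 10 in all, crops included, and the job is handed in when it is done.

Besides the shell and the picture viewer there is one more tool, called as name(argument=value, ...) on one line, values as JSON. send_rows: Moves the arm, as the interface text tells. Its arguments: {"type":"object","properties":{"targets":{"type":"array","items":{"type":"array","items":{"type":"number"}}},"grip_force":{"type":"number"}},"required":["targets"]}

```bash
ls; mkdir -p pics
python3 - <<'E'
from cell import *
import cv2,numpy as np
print(observe()); print(tcp_to_grasp)
for n in ["side","top","wrist"]:
    p,d=read_camera(n); cv2.imwrite(f"pics/{n}0.png",p[:,:,::-1]); np.savez(f"{n}0.npz",p=p,d=d)
    c=calibration(n); print(n,{k:np.round(v,4).tolist() if not isinstance(v,(str,dict)) else v for k,v in c.items()})
a=cv2.imread("pics/top0.png");cv2.imwrite("pics/top0b.png",a)
E
```

```text
pics
{'time': 0.0, 'qpos': array([-1.47500317e+00,  3.42711110e-01,  1.52503466e+00,  7.64762997e-06,
        1.27539804e+00, -1.45967376e-01]), 'qvel': array([ 0.00169002,  0.00183553, -0.00049835,  0.00045978,  0.00072727,
        0.00179093]), 'joint_efforts': array([ 2.65236355e-03, -4.31233764e+01, -2.44222873e+01,  7.19693466e-02,
        5.60268725e-02, -1.19150254e-04]), 'tool_pos': array([ 0.12569184, -0.50930407,  0.22604484]), 'tool_rot': array([-3.14005906e+00, -2.32849149e-04,  2.41758118e-01]), 'contact_force': array([0.57696681, 0.56725365, 0.5655986 ]), 'torque': array([-0.01124859, -0.05997913, -0.0289576 ]), 'grip_force': 0.0, 'opening': 0.09192902176210292}
0.0188
side {'intrinsics': [[362.9622, 0.0, 319.8759], [0.0, 362.9622, 193.6251], [0.0, 0.0, 1.0]], 'world_to_cam': [[0.9827, -0.1849, 0.0058, -0.5106], [0.1015, 0.5654, 0.8186, -0.1696], [-0.1546, -0.8038, 0.5744, -0.7689], [0.0, 0.0, 0.0, 1.0]]}
top {'intrinsics': [[371.8704, 0.0, 320.2225], [0.0, 371.8704, 195.6989], [0.0, 0.0, 1.0]], 'world_to_cam': [[-0.0151, -0.9998, 0.0152, 0.0651], [0.9852, -0.0123, 0.1707, -0.5445], [-0.1705, 0.0175, 0.9852, -0.9688], [0.0, 0.0, 0.0, 1.0]]}
wrist {'intrinsics': [[305.7307, 0.0, 321.0127], [0.0, 305.7307, 200.2685], [0.0, 0.0, 1.0]], 'hand_eye': [[-0.0008, 0.9665, 0.2568, 0.0678], [1.0, 0.0008, 0.0002, -0.0003], [-0.0, 0.2568, -0.9665, -0.1593], [0.0, 0.0, 0.0, 1.0]]}
```

View pics/top0.png

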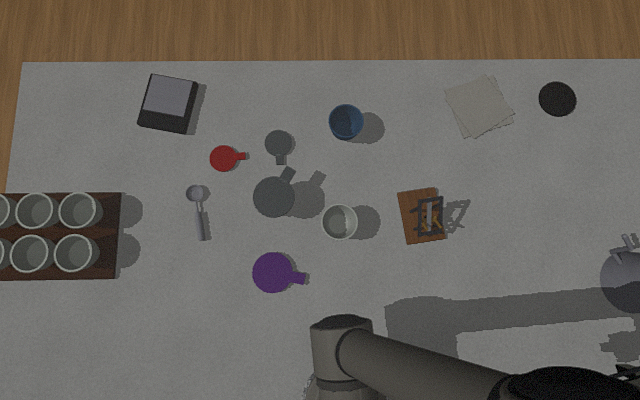

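View pics/side0.png

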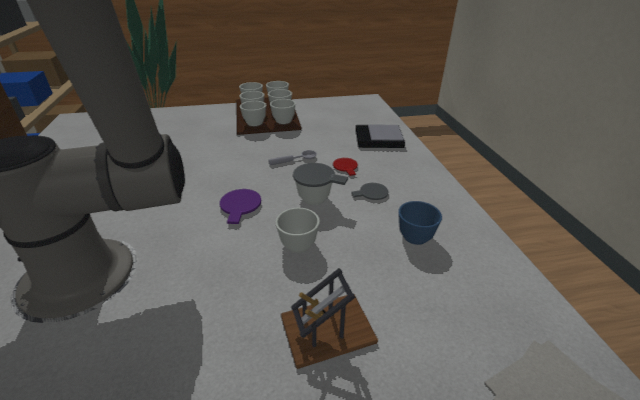

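Top view candidates: large grey lid at (274,197) with its tab to (288,174), small grey lid at (278,144), purple at (272,272), red at (224,158). The large grey one fits, since it is the bigger of the two greys and the side view shows it on a bowl at (315,175). The rest is at (425,215).

```bash
cat > h.py <<'E'
import numpy as np,cv2
from cell import *
from scipy.spatial.transform import Rotation as Rot
def cam2world(n,st=None):
    c=calibration(n)
    if n!="wrist": return c["intrinsics"],np.linalg.inv(c["world_to_cam"])
    T=np.eye(4);T[:3,:3]=Rot.from_euler("xyz",st["tool_rot"]).as_matrix();T[:3,3]=st["tool_pos"]
    return c["intrinsics"],T@c["hand_eye"]
def cloud(n,d,st=None):
    K,M=cam2world(n,st); v,u=np.mgrid[:400,:640]
    P=np.stack([(u-K[0,2])/K[0,0]*d,-(v-K[1,2])/K[1,1]*d,-d,np.ones_like(d)],-1)
    return (P@M.T)[...,:3]
E
python3 - <<'E'
from h import *
z=np.load("top0.npz");p,d=z["p"],z["d"];W=cloud("top",d)
hsv=cv2.cvtColor(p,cv2.COLOR_RGB2HSV)
for (u,v) in [(274,197),(288,174),(278,144),(340,222),(345,120),(200,220),(407,230),(425,215),(272,272)]: print(u,v,p[v,u],hsv[v,u],W[v,u].round(3))
# lid: region, near z .083
m=np.zeros((400,640),bool);m[160:225,245:305]=1
m&=(abs(W[...,2]-.083)<.012)&(d>0)
m=cv2.morphologyEx(m.astype(np.uint8),cv2.MORPH_OPEN,np.ones((3,3)))>0
P=W[m];print("lid n",m.sum(),"zmed",np.median(P[:,2]))
dt=cv2.distanceTransform(m.astype(np.uint8),cv2.DIST_L2,5);c=W[np.unravel_index(dt.argmax(),dt.shape)][:2]
for _ in range(20):
    r=P[:,:2]-c; q=P[np.hypot(*r.T)<.058,:2]; c=(q.max(0)+q.min(0))/2*.0+q.mean(0)*1.0
r=P[:,:2]-c;rr=np.hypot(*r.T);t=r[rr>.062].mean(0);print("c",c,"tabdir",np.arctan2(t[1],t[0]),"rmax",rr.max())
# stand
m=(hsv[...,0]<20)&(hsv[...,1]>100);m[:, :390]=0;m[:,460:]=0;m[:180]=0;m[250:]=0
m&=W[...,2]<.03
ct=max(cv2.findContours(m.astype(np.uint8),0,1)[0],key=cv2.contourArea)
K,M=cam2world("top")
def ray(uv,zp):
    k=np.array([(uv[0]-K[0,2])/K[0,0],-(uv[1]-K[1,2])/K[1,1],-1]);dr=M[:3,:3]@k;o=M[:3,3];return o+dr*(zp-o[2])/dr[2]
Q=np.array([ray(x[0],.012)[:2] for x in ct],np.float32)
print("stand",cv2.minAreaRect(Q),len(Q))
# rails points
s=W[180:250,390:475].reshape(-1,3);s=s[s[:,2]>.03]
print("rest hi pts",len(s),s.min(0),s.max(0))
i=cv2.imread("pics/top0.png")
a=cv2.resize(i[125:235,240:310],None,fx=5,fy=5,interpolation=2);b=cv2.resize(i[170:260,390:480],None,fx=4.4,fy=5.5,interpolation=2)[:550]
h=min(a.shape[0],b.shape[0]);cv2.imwrite("pics/crop1.png",np.hstack([a[:h],b[:h]]))
E
```

```text
274 197 [65 67 63] [45 15 67] [0.537 0.18  0.082]
288 174 [64 71 68] [77 25 71] [0.598 0.143 0.083]
278 144 [63 70 69] [86 25 70] [0.705 0.177 0.011]
340 222 [87 89 87] [60  6 89] [0.477 0.003 0.007]
345 120 [49 53 58] [107  40  58] [ 0.778 -0.02   0.006]
200 220 [69 71 75] [110  20  75] [0.487 0.391 0.016]
407 230 [87 59 41] [ 12 135  87] [ 0.451 -0.183  0.013]
425 215 [54 37 31] [  8 109  54] [ 0.488 -0.224  0.055]
272 272 [70 49 92] [135 119  92] [0.342 0.191 0.014]
lid n 1510 zmed 0.08277787679552528
c [0.5392855  0.18074373] tabdir -0.5473839965701747 rmax 0.09012872632520107
stand ((0.49223363399505615, -0.224583238363266), (0.1468716263771057, 0.10938439518213272), 7.988954544067383) 238
rest hi pts 752 [ 0.37227906 -0.26497742  0.0304638 ] [0.52975829 0.07536565 1.04641787]
```

View pics/crop1.png

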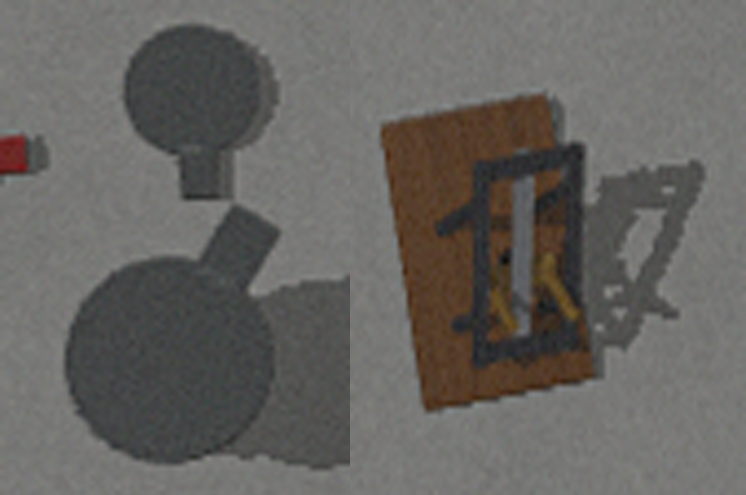

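The crop confirms it: the large grey lid is on the left below, the small grey one above it. The rest is on the right, with its brass pegs near its lower end. I'll take a wrist view of the rest next.

send_rows(targets=[[1,0.04,0.035,0.02,-0.02],[1,0.04,0.035,0.02,-0.02],[1,0.04,0.035,0.01,-0.02],[1,0.04,0.035,0.01,-0.02],[1,0.04,0.035,0.01,-0.02]], grip_force=25)

```text
time: 0.65
tool_pos: [0.3081, -0.3495, 0.29]
tool_rot: [3.142, -0.0, 0.14]
contact_force: [1.9, 0.1, -0.1]
opening: 0.0921
grip_force: 0.0
```

send_rows(targets=[[1,0.04,0.035,0,0],[1,0.04,0.035,0,0],[1,0.04,0.035,0,0],[1,0,0,0,0],[1,0,0,0,0]])

```text
time: 1.15
tool_pos: [0.4203, -0.2514, 0.2893]
tool_rot: [-3.141, 0.001, 0.145]
contact_force: [-0.5, 0.0, 0.5]
opening: 0.0917
grip_force: 0.0
```

Run:
```python
from h import *
st=observe();p,d=read_camera("wrist");cv2.imwrite("pics/w1.png",p[:,:,::-1]);np.savez("w1.npz",p=p,d=d,**st)
print(st["time"],st["tool_pos"],st["tool_rot"])
```

```text
1.15 [ 0.42031175 -0.25139743  0.28930591] [-3.14129763e+00  1.00895801e-03  1.44898300e-01]
```

View pics/w1.png

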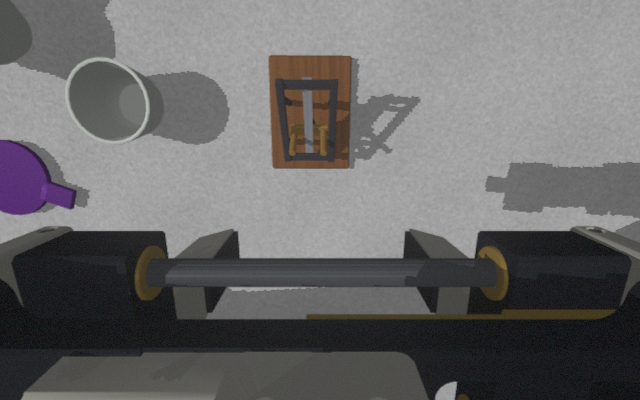

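The rest shows at columns 283–338, rows 80–160, with pegs at (294,140) and (323,138). Now I'll fit it from depth.

Run:
```python
from h import *
z=np.load("w1.npz");p,d=z["p"],z["d"];st={k:z[k] for k in ("tool_pos","tool_rot")}
W=cloud("wrist",d,st);hsv=cv2.cvtColor(p,cv2.COLOR_RGB2HSV)
box=np.zeros((400,640),bool);box[50:175,262:358]=1
wood=box&(hsv[...,0]<18)&(hsv[...,1]>90)&(W[...,2]<.025)
Q=W[wood][:,:2].astype(np.float32);print("stand",cv2.minAreaRect(Q), np.median(W[wood][:,2]))
print("table z",np.median(W[20:45,400:500,2]))
for yaw in (.139,.145):
    s,c=np.sin(.65),np.cos(.65)
    ex=np.array([c*np.cos(yaw),c*np.sin(yaw),s]);ey=np.array([-np.sin(yaw),np.cos(yaw),0]);ez=np.cross(ex,ey)
    hi=box&(W[...,2]>.035)&(W[...,2]<.2)
    B=np.stack([ex,ey,ez])
    X=W@B.T
    # z-origin: 95mm over table; reference xy = stand centre
    O=np.array([.490,-.2245,.095]);L=(W-O)@B.T
    brass=hi&(hsv[...,1]>100)&(hsv[...,0]>10)&(p.max(-1)>60)
    dark=hi&~brass&(p.max(-1)<75)&(hsv[...,1]<70)
    l=L[dark];print("dark",len(l),"zpct",np.percentile(l[:,2],[5,25,50,75,95]).round(4),"y",np.percentile(l[:,1],[1,5,50,95,99]).round(4),"x",np.percentile(l[:,0],[1,5,95,99]).round(4))
    on=l[abs(l[:,2]-np.median(l[:,2]))<.008]
    for sg in(1,-1):
        q=on[on[:,1]*sg>.015];print(" side",sg,len(q),"y",np.median(q[:,1]),"slope y/x",np.polyfit(q[:,0],q[:,1],1),"z/x",np.polyfit(q[:,0],q[:,2],1))
    b=L[brass];print("brass",len(b))
    for sg in(1,-1):
        q=b[b[:,1]*sg>.0];print(" peg",sg,"y",np.median(q[:,1]).round(4),"x pct",np.percentile(q[:,0],[5,50,95]).round(4),"z",np.percentile(q[:,2],[5,50,95]).round(4), "high x", np.median(q[q[:,2]>q[:,2].max()-.012][:,0]).round(4))
```

```text
stand ((0.4915298521518707, -0.22519546747207642), (0.1471608579158783, 0.10795151442289352), 8.05700969696045) 0.013338033166434449
table z 0.0013735644544326242
dark 1830 zpct [-0.0047 -0.0002  0.0022  0.0031  0.0038] y [-0.0326 -0.0315 -0.0007  0.0288  0.0298] x [-0.0697 -0.0669  0.0388  0.0404]
 side 1 653 y 0.025562164281190722 slope y/x [-0.00886211  0.02510714] z/x [-0.01007818  0.00221483]
 side -1 689 y -0.02812536954789923 slope y/x [ 0.02069905 -0.02715577] z/x [-0.01192085  0.00189177]
brass 620
 peg 1 y 0.0154 x pct [-0.039  -0.0307 -0.0215] z [-0.0161 -0.0026  0.0268] high x -0.0313
 peg -1 y -0.0188 x pct [-0.0379 -0.0304 -0.0264] z [-0.0163 -0.0063  0.0266] high x -0.0314
dark 1830 zpct [-0.0047 -0.0002  0.0022  0.003   0.0038] y [-0.0326 -0.0315 -0.0008  0.0288  0.0299] x [-0.0697 -0.0669  0.0388  0.0404]
 side 1 652 y 0.025591281304772874 slope y/x [-0.01311061  0.02513244] z/x [-0.00995647  0.00212699]
 side -1 684 y -0.028089787940726002 slope y/x [ 0.02061843 -0.02722738] z/x [-0.01308012  0.00200749]
brass 620
 peg 1 y 0.0156 x pct [-0.039  -0.0306 -0.0214] z [-0.0161 -0.0027  0.0267] high x -0.0312
 peg -1 y -0.0186 x pct [-0.038  -0.0305 -0.0265] z [-0.0162 -0.0063  0.0267] high x -0.0315
```

Rails: yaw 0.14, origin ≈ (0.489, −0.2256, 0.095), pegs about −31 mm, so the lid's origin should end near x ≈ 25 mm. Next stop is a wrist view of the lid.

send_rows(targets=[[1,0.008,0.046,-0.003,-0.07],[1,0.008,0.046,-0.003,-0.07],[1,0.008,0.046,-0.003,-0.07],[1,0.008,0.046,-0.003,-0.07],[1,0.008,0.046,-0.003,-0.07]])

```text
time: 1.7
tool_pos: [0.4595, -0.0225, 0.2747]
tool_rot: [3.141, -0.0, -0.215]
contact_force: [0.7, 0.2, -0.5]
opening: 0.0922
grip_force: 0.0
```

send_rows(targets=[[1,0.008,0.046,-0.003,-0.07],[1,0.008,0.046,-0.003,-0.07],[1,0.008,0.046,-0.003,-0.07],[1,0.008,0.046,-0.003,-0.07],[1,0.008,0.04,-0.003,-0.06]])

```text
time: 2.2
tool_pos: [0.5005, 0.2018, 0.2596]
tool_rot: [3.141, -0.0, -0.553]
contact_force: [1.1, -0.2, 0.8]
opening: 0.0917
grip_force: 0.0
```

send_rows(targets=[[1,0,0,0,0],[1,0,0,0,0],[1,0,0,0,0]])

```text
time: 2.5
tool_pos: [0.5002, 0.1997, 0.2597]
tool_rot: [3.141, -0.0, -0.55]
contact_force: [0.6, 0.6, 1.0]
opening: 0.092
grip_force: 0.0
```

Run:
```python
from h import *
from scipy.optimize import least_squares
st=observe();p,d=read_camera("wrist");cv2.imwrite("pics/w2.png",p[:,:,::-1]);np.savez("w2.npz",p=p,d=d,**st)
print(st["time"],st["tool_pos"],st["tool_rot"])
W=cloud("wrist",d,st);m=((abs(W[...,2]-.083)<.01)&(d>0)&(p.max(-1)<90)&(np.hypot(W[...,0]-.54,W[...,1]-.18)<.1))
m[230:]=0
n,l,s,_=cv2.connectedComponentsWithStats(m.astype(np.uint8));m=l==1+s[1:,4].argmax()
ct=max(cv2.findContours(m.astype(np.uint8),0,1)[0],key=cv2.contourArea)[:,0]
P=W[m];print(m.sum(),s[1+s[1:,4].argmax()],"z",np.median(P[:,2]))
E=W[ct[:,1],ct[:,0]][:,:2];c=np.array([.539,.181])
for _ in range(5):
    e=E[np.hypot(*(E-c).T)<.059]
    r=least_squares(lambda x:np.hypot(*(e-x[:2]).T)-x[2],[*c,.055],loss="soft_l1",f_scale=.001).x;c=r[:2]
t=P[:,:2]-c;k=np.hypot(*t.T);q=t[(k>.06)];a=q.mean(0);print("c",c,"r",r[2],"dir",np.arctan2(a[1],a[0]),"max",k.max())
```

```text
2.5 [0.50024074 0.19970246 0.25972305] [ 3.14087579e+00 -1.35703684e-04 -5.50217652e-01]
44 [329  82  20  23  44] z 0.08420772547073685
c [-57.29293103 117.52092058] r 0.055 dir -1.1127892390049152 max 130.87671856415133
```

View pics/w2.png

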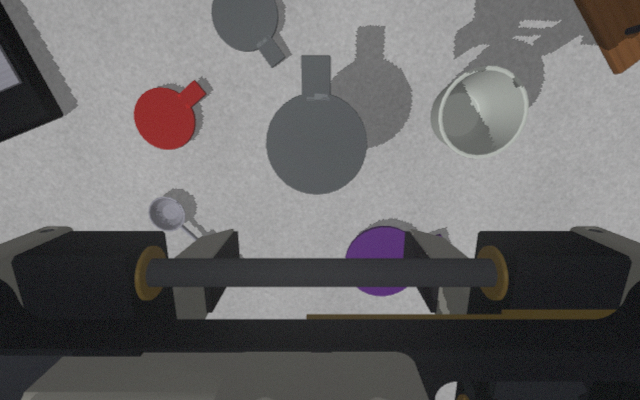

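The picture shows the lid disc at (317,143) with its tab up to (316,60). My brightness limit was too low, so I'll refit on depth alone.

Run:
```python
from h import *
from scipy.optimize import least_squares
z=np.load("w2.npz");p,d=z["p"],z["d"];st={k:z[k] for k in ("tool_pos","tool_rot")}
W=cloud("wrist",d,st);m=((abs(W[...,2]-.084)<.008)&(d>0)&(np.hypot(W[...,0]-.54,W[...,1]-.18)<.1));m[230:]=0
m=cv2.morphologyEx(m.astype(np.uint8),cv2.MORPH_OPEN,np.ones((3,3)))
n,l,s,_=cv2.connectedComponentsWithStats(m);m=l==1+s[1:,4].argmax()
ct=max(cv2.findContours(m.astype(np.uint8),0,1)[0],key=cv2.contourArea)[:,0]
P=W[m];print(m.sum(),s[1+s[1:,4].argmax()],"z",np.median(P[:,2]))
E=W[ct[:,1],ct[:,0]][:,:2];c=np.array([.539,.181])
for _ in range(5):
    e=E[np.hypot(*(E-c).T)<.058]
    r=least_squares(lambda x:np.hypot(*(e-x[:2]).T)-x[2],[*c,.055],loss="soft_l1",f_scale=.001).x;c=r[:2]
t=P[:,:2]-c;k=np.hypot(*t.T);a=t[k>.062].mean(0);th=np.arctan2(a[1],a[0]);print("c",c,"r",r[2],"dir",th,"max",k.max())
print("grasp",c+.075*np.array([np.cos(th),np.sin(th)]))
```

```text
9181 [ 267   55  101  140 9181] z 0.08432725390534468
c [0.53706471 0.18194379] r 0.05411658461720178 dir -0.5475145466333788 max 0.09040695766296675
grasp [0.60110128 0.14290128]
```

send_rows(targets=[[1,0.02,-0.011,-0.026,0],[0.6,0.02,-0.011,-0.026,0],[0.6,0.02,-0.011,-0.026,0],[0.5,0.021,-0.012,-0.026,0],[0.5,0.021,-0.012,-0.026,0.002]])

```text
time: 3.05
tool_pos: [0.6029, 0.1423, 0.1292]
tool_rot: [-3.141, -0.001, -0.548]
contact_force: [0.3, 0.6, 0.3]
opening: 0.0646
grip_force: 0.0
```

send_rows(targets=[[0.5,0,0,-0.02,0],[0.45,0,0,-0.02,0],[0.45,0,0,-0.02,0],[0.45,0,0,-0.01,0],[0.45,0,0,0,0]])

```text
time: 3.55
tool_pos: [0.6013, 0.1434, 0.0586]
tool_rot: [3.14, 0.002, -0.548]
contact_force: [-0.3, -0.5, 0.6]
opening: 0.0418
grip_force: 0.0
```

send_rows(targets=[[0.4,0,0,0,0],[0.36,0,0,0,0],[0.3,0,0,0,0],[0.3,0,0,0,0],[0.3,0,0,0,0]], grip_force=15)

```text
time: 4.05
tool_pos: [0.6027, 0.1447, 0.0607]
tool_rot: [-3.141, -0.002, -0.546]
contact_force: [-0.4, -0.2, 3.9]
opening: 0.03
grip_force: 15.0
```

send_rows(targets=[[0.3,-0.0003,0.0002,0.0065,0],[0.3,-0.0006,0.0003,0.0065,0],[0.3,-0.0009,0.0005,0.0064,0],[0.3,-0.0011,0.0007,0.0064,0],[0.3,-0.0014,0.0009,0.0063,0]])

```text
time: 4.55
tool_pos: [0.5976, 0.1475, 0.0924]
tool_rot: [3.142, -0.0, -0.546]
contact_force: [0.0, -0.3, -0.5]
opening: 0.0299
grip_force: 15.0
```

send_rows(targets=[[0.3,-0.0017,0.001,0.0062,0],[0.3,-0.0019,0.0012,0.0061,0],[0.3,-0.0022,0.0013,0.006,0],[0.3,0,0,0,0],[0.3,0,0,0,0]])

```text
time: 5.05
tool_pos: [0.5919, 0.1509, 0.1102]
tool_rot: [-3.142, -0.0, -0.546]
contact_force: [0.3, -0.0, -1.2]
opening: 0.0299
grip_force: 15.0
```

```bash
cat > tilt.py <<'E'
from h import *
import sys
st=observe();g=st["tool_pos"]+[0,0,.0188];yaw=st["tool_rot"][2]
print(st["time"],"grasp",g.round(4),st["contact_force"].round(2),st["opening"])
u=np.array([np.cos(yaw),np.sin(yaw),0]);v=np.array([-u[1],u[0],0])
for n in ("top","side"):
    p,d=read_camera(n);cv2.imwrite(f"pics/{sys.argv[1]}_{n}.png",p[:,:,::-1]);W=cloud(n,d)-g
    hsv=cv2.cvtColor(p,cv2.COLOR_RGB2HSV)
    X,Y,Z=W@u,W@v,W[...,2]
    m=(d>0)&(X<-.025)&(X>-.14)&(abs(Y)<.045)&(hsv[...,1]<60)&(p.max(-1)<85)&(Z<.01)&(Z>-.15)
    if "bowl" in sys.argv: m&=W[...,2]+g[2]>.08
    x,z=X[m],Z[m];print(n,len(x))
    if len(x)<30: continue
    A=np.stack([x,z],1);
    for _ in range(6):
        c=A.mean(0);_,_,V=np.linalg.svd(A-c,full_matrices=0);r=abs((A-c)@V[1]);k=r<max(.004,1.5*np.median(r));A=A[k]
    t=V[0]*np.sign(V[0,0]);print(" tilt",np.arctan2(t[1],t[0]).round(3),"n",len(A),"res",r.mean().round(4),"perp dist grasp->surface",abs((c)@V[1]).round(4),"far end",A[A[:,0].argmin()].round(3))
E
python3 tilt.py t1 bowl
```

```text
5.05 grasp [0.5919 0.1509 0.129 ] [ 0.3  -0.01 -1.23] 0.029853946205451044
top 25
side 408
 tilt 0.001 n 393 res 0.0007 perp dist grasp->surface 0.0018 far end [-0.128 -0.   ]
```

Run:
```python
import cv2,numpy as np
a=cv2.imread("pics/t1_side.png")[90:250,220:420];b=cv2.imread("pics/t1_top.png")[100:260,220:360]
cv2.imwrite("pics/c2.png",np.hstack([cv2.resize(a,(500,400),interpolation=2),cv2.resize(b,(300,400),interpolation=2)]))
```

```text
(no output)
```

View pics/c2.png

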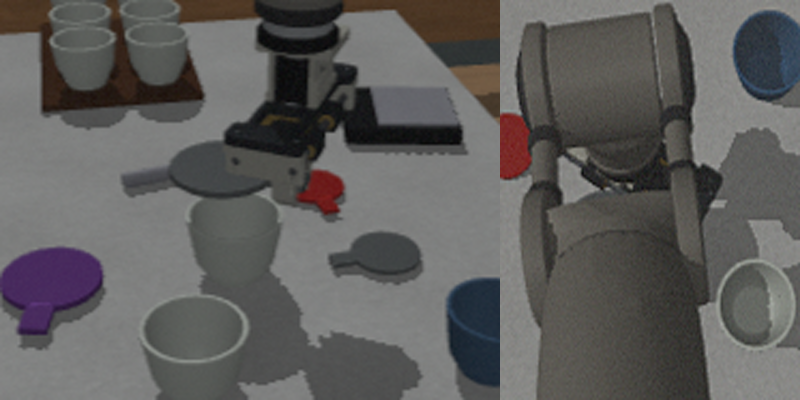

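The lid rose level because a 15 N grip holds its angle. I'll put it back along the same path, tip it with a light grip that lets it pivot, then lock it with a firm grip.

send_rows(targets=[[0.3,0.0022,-0.0013,-0.006,0],[0.3,0.0019,-0.0012,-0.0061,0],[0.3,0.0017,-0.001,-0.0062,0],[0.3,0.0014,-0.0009,-0.0063,0],[0.3,0.0011,-0.0007,-0.0064,0]])

```text
time: 5.65
tool_pos: [0.6002, 0.1456, 0.0782]
tool_rot: [3.141, 0.0, -0.546]
contact_force: [-0.3, -0.2, -1.6]
opening: 0.03
grip_force: 15.0
```

send_rows(targets=[[0.3,0.0009,-0.0005,-0.0064,0],[0.3,0.0006,-0.0003,-0.0035,0],[0.3,0,0,-0.003,0],[0.3,0.0003,-0.0002,-0.0035,0],[0.3,0,0,-0.002,0]])

```text
time: 6.15
tool_pos: [0.6021, 0.1447, 0.0606]
tool_rot: [-3.142, -0.0, -0.546]
contact_force: [0.4, -0.5, 5.5]
opening: 0.0296
grip_force: 15.0
```

send_rows(targets=[[0.3,0,0,0,0],[0.3,0,0,0,0],[0.3,0,0,0,0]])

```text
time: 6.45
tool_pos: [0.6021, 0.1448, 0.0609]
tool_rot: [-3.141, -0.0, -0.546]
contact_force: [-0.2, 1.1, 0.7]
opening: 0.0296
grip_force: 15.0
```

send_rows(targets=[[0.3,0,0,0,0],[0.3,0,0,0,0],[0.3,0,0,0,0]], grip_force=3)

```text
time: 6.75
tool_pos: [0.6021, 0.1447, 0.0609]
tool_rot: [-3.141, -0.0, -0.546]
contact_force: [0.3, 0.9, 1.4]
opening: 0.03
grip_force: 3.0
```

send_rows(targets=[[0.3,-0.0003,0.0002,0.0065,0],[0.3,-0.0006,0.0003,0.0065,0],[0.3,-0.0009,0.0005,0.0064,0],[0.3,-0.0011,0.0007,0.0064,0],[0.3,0,0,0,0]])

```text
time: 7.25
tool_pos: [0.5995, 0.1467, 0.0879]
tool_rot: [-3.14, -0.002, -0.546]
contact_force: [-0.1, -0.4, -0.6]
opening: 0.0304
grip_force: 3.0
```

```bash
python3 tilt.py t2 bowl
```

```text
7.25 grasp [0.5995 0.1467 0.1067] [-0.08 -0.44 -0.62] 0.030360425357334273
top 0
side 398
 tilt 0.205 n 385 res 0.0006 perp dist grasp->surface 0.0019 far end [-0.126 -0.026]
```

send_rows(targets=[[0.3,-0.0014,0.0009,0.0063,0],[0.3,-0.0017,0.001,0.0062,0],[0.3,-0.0019,0.0012,0.0061,0],[0.3,-0.0022,0.0013,0.006,0],[0.3,-0.0024,0.0015,0.0058,0]])

```text
time: 7.85
tool_pos: [0.5893, 0.1525, 0.1175]
tool_rot: [-3.142, -0.0, -0.546]
contact_force: [-0.6, -0.1, -1.1]
opening: 0.0299
grip_force: 3.0
```

send_rows(targets=[[0.3,-0.0027,0.0016,0.0057,0],[0.3,-0.0029,0.0018,0.0055,0],[0.3,-0.0032,0.0019,0.0054,0],[0.3,-0.0034,0.002,0.0051,0],[0.3,0,0,0,0]])

```text
time: 8.35
tool_pos: [0.5772, 0.1601, 0.1395]
tool_rot: [-3.141, -0.001, -0.546]
contact_force: [-0.1, 0.7, -0.5]
opening: 0.0299
grip_force: 3.0
```

```bash
python3 tilt.py t3 bowl
```

```text
8.35 grasp [0.5772 0.1601 0.1583] [-0.12  0.65 -0.49] 0.029895156498551696
top 122
 tilt 0.683 n 120 res 0.0011 perp dist grasp->surface 0.0017 far end [-0.056 -0.043]
side 251
 tilt 0.664 n 216 res 0.0004 perp dist grasp->surface 0.0027 far end [-0.1   -0.076]
```

Tipped by 0.67 rad with the heel on the rim. Locking the grip and lifting off.

send_rows(targets=[[0.3,0,0,0,0],[0.3,0,0,0,0],[0.3,0,0,0.005,0],[0.3,0,0,0.01,0],[0.3,0,0,0.015,0]], grip_force=30)

```text
time: 8.95
tool_pos: [0.577, 0.1595, 0.1688]
tool_rot: [3.14, 0.001, -0.546]
contact_force: [0.1, 0.5, 0.1]
opening: 0.0295
grip_force: 30.0
```

send_rows(targets=[[0.3,0,0,0.02,0],[0.3,0,0,0.02,0],[0.3,0,0,0.01,0],[0.3,-0.002,-0.01,0,0.02],[0.3,-0.002,-0.02,0,0.04]])

```text
time: 9.45
tool_pos: [0.5733, 0.1304, 0.2192]
tool_rot: [-3.141, -0.001, -0.483]
contact_force: [-0.3, -0.4, -0.6]
opening: 0.0297
grip_force: 30.0
```

send_rows(targets=[[0.3,-0.002,-0.03,0,0.056],[0.3,-0.003,-0.03,0,0.056],[0.3,-0.003,-0.03,0,0.056],[0.3,-0.003,-0.03,0,0.056],[0.3,-0.003,-0.03,0,0.056]])

```text
time: 9.95
tool_pos: [0.559, -0.0216, 0.2188]
tool_rot: [3.141, -0.0, -0.204]
contact_force: [1.2, 0.4, -1.2]
opening: 0.0297
grip_force: 30.0
```

send_rows(targets=[[0.3,-0.003,-0.03,0,0.056],[0.3,-0.003,-0.03,0,0.056],[0.3,-0.003,-0.03,0,0.056],[0.3,-0.002,-0.03,0,0.056],[0.3,-0.002,-0.03,0,0.056]])

```text
time: 10.45
tool_pos: [0.546, -0.1716, 0.2188]
tool_rot: [3.142, -0.0, 0.076]
contact_force: [-0.2, 0.7, -1.1]
opening: 0.0299
grip_force: 30.0
```

send_rows(targets=[[0.3,-0.002,-0.03,0,0.056],[0.3,-0.001,-0.02,-0.01,0.01],[0.3,0,0,-0.02,0],[0.3,0,0,-0.007,0],[0.3,0,0,0,0]])

```text
time: 10.95
tool_pos: [0.5426, -0.2198, 0.1805]
tool_rot: [-3.14, 0.002, 0.14]
contact_force: [-0.0, 0.5, -0.8]
opening: 0.0299
grip_force: 30.0
```

```bash
python3 tilt.py t4
python3 - <<'E'
from h import *
print(observe()["tool_rot"])
a=cv2.imread("pics/t4_side.png")[150:370,220:460];cv2.imwrite("pics/c4.png",cv2.resize(a,None,fx=2.7,fy=2.7,interpolation=2))
E
```

```text
10.95 grasp [ 0.5426 -0.2198  0.1993] [-0.03  0.47 -0.84] 0.029906073559340024
top 435
 tilt 1.087 n 133 res 0.0017 perp dist grasp->surface 0.0233 far end [-0.107 -0.146]
side 3198
 tilt 1.096 n 725 res 0.0019 perp dist grasp->surface 0.0276 far end [-0.11  -0.146]
[ 3.14114611e+00 -5.67707811e-04  1.40516409e-01]
```

View pics/c4.png

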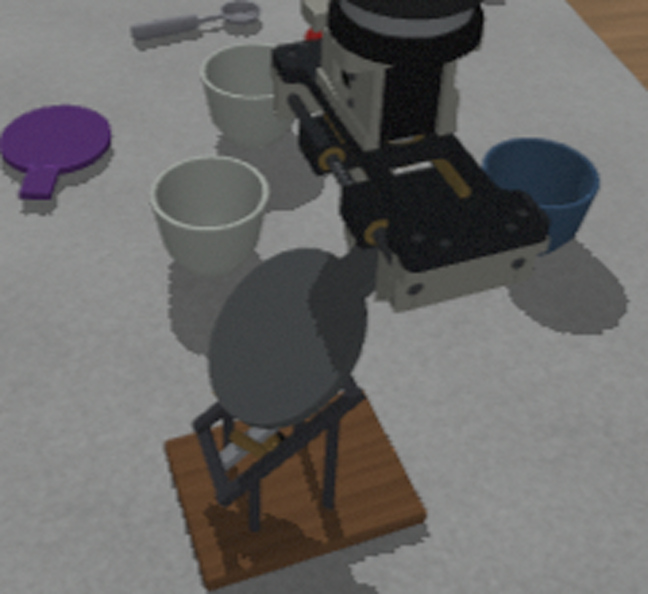

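The lid hangs over the rest, roughly parallel to the rails with its tab up the slope. My fit caught the shadows and rails, so I'll measure in the rails frame instead.

```bash
cat > rf.py <<'E'
from h import *
import sys
yaw=.14;s,c=np.sin(.65),np.cos(.65)
ex=np.array([c*np.cos(yaw),c*np.sin(yaw),s]);ey=np.array([-np.sin(yaw),np.cos(yaw),0]);ez=np.cross(ex,ey)
O=np.array([.489,-.2256,.095]);B=np.stack([ex,ey,ez])
st=observe();g=(st["tool_pos"]+[0,0,.0188]-O)@B.T
print(st["time"],"grasp in rails",g.round(4),"F",st["contact_force"].round(2),"F rails",(B@st["contact_force"]).round(2),"open",st["opening"].round(4),"grip",st["grip_force"])
zlo=float(sys.argv[2]);zhi=float(sys.argv[3])
for n in ("side","top"):
    p,d=read_camera(n);cv2.imwrite(f"pics/{sys.argv[1]}_{n}.png",p[:,:,::-1]);L=(cloud(n,d)-O)@B.T
    hsv=cv2.cvtColor(p,cv2.COLOR_RGB2HSV)
    m=(d>0)&(hsv[...,1]<60)&(L[...,0]>-.06)&(L[...,0]<.11)&(abs(L[...,1])<.07)&(L[...,2]>zlo)&(L[...,2]<zhi)
    k,l,S,_=cv2.connectedComponentsWithStats(m.astype(np.uint8));m=l==1+S[1:,4].argmax()
    q=L[m];
    for _ in range(6):
        A=np.c_[q[:,:2],np.ones(len(q))];f=np.linalg.lstsq(A,q[:,2],rcond=None)[0];r=abs(A@f-q[:,2]);q=q[r<max(.002,2*np.median(r))]
    e=q[abs(q[:,1])<.015]
    print(n,len(q),"z = %.3f x + %.3f y + %.4f"%tuple(f),"x",np.percentile(q[:,0],[.5,99.5]).round(4),"midx min",np.percentile(e[:,0],1).round(4),"y",np.percentile(q[:,1],[.5,99.5]).round(4))
    R=(d>0)&(hsv[...,1]<70)&(p.max(-1)<70)&(abs(L[...,2])<.006)&(abs(abs(L[...,1])-.028)<.008)&(L[...,0]>-.07)&(L[...,0]<-.035)
    if R.sum(): print("  rails z",np.median(L[R][:,2]).round(4),R.sum())
E
python3 rf.py t5 .025 .085
```

```text
Traceback (most recent call last):
  File "rf.py", line 7, in <module>
    print(st["time"],"grasp in rails",g.round(4),"F",st["contact_force"].round(2),"F rails",(B@st["contact_force"]).round(2),"open",st["opening"].round(4),"grip",st["grip_force"])
                                                                                                                                    ^^^^^^^^^^^^^^^^^^^
AttributeError: 'float' object has no attribute 'round'
```

```bash
sed -i 's/st\["opening"\].round(4)/st["opening"]/' rf.py; python3 rf.py t5 .025 .085
```

```text
11.05 grasp in rails [ 0.1079 -0.0021  0.0512] F [-0.06  0.12 -2.1 ] F rails [-1.3   0.13 -1.65] open 0.02996862825882948 grip 30.00000089406967
side 2973 z = 0.023 x + 0.003 y + 0.0520 x [-0.0221  0.0998] midx min -0.0223 y [-0.0562  0.0491]
  rails z 0.0 186
top 307 z = 0.021 x + -0.002 y + 0.0505 x [-0.0176  0.0799] midx min -0.0185 y [0.0072 0.0506]
  rails z -0.0014 39
```

send_rows(targets=[[0.3,0.0043,0.001,-0.0057,0],[0.3,0.0043,0.001,-0.0057,0],[0.3,0.0043,0.001,-0.0057,0],[0.3,0.0043,0.001,-0.0057,0],[0.3,0.0043,0.001,-0.0057,0]])

```text
time: 11.65
tool_pos: [0.5651, -0.2151, 0.1523]
tool_rot: [-3.141, 0.0, 0.14]
contact_force: [0.1, 0.3, -0.7]
opening: 0.0296
grip_force: 30.0
```

send_rows(targets=[[0.3,0,0,0,0],[0.3,0,0,0,0]])

```text
time: 11.85
tool_pos: [0.5648, -0.2153, 0.1528]
tool_rot: [-3.141, 0.0, 0.14]
contact_force: [-0.4, 0.3, -1.4]
opening: 0.0296
grip_force: 30.0
```

```bash
python3 rf.py t6 .008 .03
```

```text
11.85 grasp in rails [ 0.1073 -0.0003  0.0147] F [-0.44  0.34 -1.39] F rails [-1.15  0.39 -0.87] open 0.02956407231109391 grip 29.999877512454987
side 2848 z = 0.022 x + 0.003 y + 0.0156 x [-0.0221  0.098 ] midx min -0.0224 y [-0.0545  0.051 ]
  rails z 0.0002 200
top 293 z = 0.010 x + 0.013 y + 0.0140 x [-0.0178  0.08  ] midx min -0.0195 y [0.0051 0.0532]
  rails z -0.0015 39
```

send_rows(targets=[[0.3,0,0,0,0],[0.3,0.0003,0,-0.0004,0],[0.3,0.0003,0,-0.0004,0],[0.3,0,0,0,0],[0.3,0,0,0,0]], grip_force=8)

```text
time: 12.45
tool_pos: [0.5654, -0.2154, 0.1524]
tool_rot: [3.141, -0.0, 0.14]
contact_force: [-0.0, -0.7, -0.6]
opening: 0.0297
grip_force: 8.0
```

send_rows(targets=[[0.3,0.0003,0,-0.0004,0],[0.3,0.0003,0,-0.0004,0],[0.3,0,0,0,0],[0.3,0,0,0,0]])

```text
time: 12.85
tool_pos: [0.566, -0.2154, 0.1515]
tool_rot: [3.141, -0.0, 0.14]
contact_force: [0.3, 0.7, -0.5]
opening: 0.0297
grip_force: 8.0
```

```bash
python3 rf.py t7 .008 .03
```

```text
12.85 grasp in rails [ 0.1074 -0.0006  0.0129] F [ 0.28  0.71 -0.54] F rails [-0.02  0.67 -0.66] open 0.029733104442674595 grip 7.9998162388801575
side 2859 z = 0.010 x + 0.004 y + 0.0151 x [-0.0221  0.0984] midx min -0.0226 y [-0.0545  0.0506]
  rails z 0.0002 201
top 285 z = 0.002 x + 0.004 y + 0.0136 x [-0.0177  0.0775] midx min -0.0184 y [0.0056 0.0531]
  rails z -0.0012 38
```

The lower edge now touches the rails and the lid is pivoting flat. Next it goes down a little more, then slides towards the pegs.

send_rows(targets=[[0.3,0.0004,0,-0.0006,0],[0.3,-0.0008,-0.0001,-0.0006,0],[0.3,-0.0008,-0.0001,-0.0006,0],[0.3,-0.0008,-0.0001,-0.0006,0],[0.3,-0.0008,-0.0001,-0.0006,0]])

```text
time: 13.45
tool_pos: [0.5631, -0.2158, 0.1484]
tool_rot: [3.142, 0.0, 0.14]
contact_force: [-0.2, 0.4, -0.2]
opening: 0.0299
grip_force: 8.0
```

send_rows(targets=[[0.3,-0.0008,-0.0001,-0.0006,0],[0.3,-0.0008,-0.0001,-0.0006,0],[0.3,0,0,0,0]])

```text
time: 13.75
tool_pos: [0.5614, -0.216, 0.1472]
tool_rot: [-3.142, 0.0, 0.14]
contact_force: [-0.5, -0.2, -0.4]
opening: 0.0298
grip_force: 8.0
```

```bash
python3 rf.py t8 .008 .03
```

```text
13.75 grasp in rails [ 0.1011 -0.0006  0.0123] F [-0.48 -0.19 -0.4 ] F rails [-0.64 -0.12 -0.01] open 0.029807138861258468 grip 7.999849319458008
side 2850 z = 0.005 x + 0.003 y + 0.0151 x [-0.0286  0.0916] midx min -0.029 y [-0.0544  0.0504]
  rails z 0.0001 196
top 286 z = 0.007 x + -0.008 y + 0.0136 x [-0.0269  0.072 ] midx min -0.0289 y [0.0048 0.0524]
  rails z -0.0008 37
```

send_rows(targets=[[0.3,-0.0008,-0.0001,-0.0006,0],[0.3,-0.0004,0,-0.0003,0],[0.3,0,0,0,0]])

```text
time: 14.15
tool_pos: [0.5604, -0.2161, 0.1464]
tool_rot: [3.141, 0.0, 0.14]
contact_force: [0.5, 0.3, 0.4]
opening: 0.0299
grip_force: 8.0
```

send_rows(targets=[[0.3,-0.0008,-0.0001,-0.0006,0],[0.3,-0.0004,0,-0.0003,0],[0.3,0,0,0,0]])

```text
time: 14.45
tool_pos: [0.5599, -0.2162, 0.146]
tool_rot: [3.141, -0.002, 0.14]
contact_force: [2.4, 1.4, 2.3]
opening: 0.0298
grip_force: 8.0
```

```bash
python3 rf.py t9 .008 .03
```

```text
14.45 grasp in rails [ 0.0992 -0.0005  0.0123] F [2.42 1.37 2.34] F rails [3.48 1.02 0.29] open 0.02983299172399699 grip 7.99982875585556
side 2821 z = 0.005 x + 0.004 y + 0.0151 x [-0.0307  0.0895] midx min -0.0311 y [-0.0546  0.0505]
  rails z 0.0002 198
top 297 z = -0.002 x + 0.009 y + 0.0133 x [-0.0282  0.0691] midx min -0.0297 y [0.0046 0.0527]
  rails z -0.0004 36
```

Bearing on the pegs with 3.5 N. Now a slight press onto the rails with a small centring shift, then hold.

send_rows(targets=[[0.3,0.0002,0.001,-0.0004,0],[0.3,0.0001,0,-0.0004,0],[0.3,0,0,0,0],[0.3,0,0,0,0]])

```text
time: 14.95
tool_pos: [0.5602, -0.2155, 0.1455]
tool_rot: [3.14, -0.002, 0.14]
contact_force: [3.7, 0.2, 5.9]
opening: 0.0302
grip_force: 8.0
```

```bash
python3 rf.py t10 .008 .03
```

```text
14.95 grasp in rails [0.0991 0.     0.0117] F [3.66 0.24 5.9 ] F rails [ 6.48 -0.27  2.49] open 0.03018402411046079 grip 8.003395199775696
side 2841 z = -0.002 x + 0.004 y + 0.0151 x [-0.03    0.0897] midx min -0.0305 y [-0.0541  0.0503]
  rails z 0.0003 198
top 285 z = -0.002 x + -0.008 y + 0.0137 x [-0.0274  0.071 ] midx min -0.0277 y [0.0048 0.053 ]
  rails z -0.0015 40
```

send_rows(targets=[[0.3,0,0,0,0],[0.3,0,0,0,0]], grip_force=3)

```text
time: 15.25
tool_pos: [0.5596, -0.2155, 0.1449]
tool_rot: [3.141, -0.0, 0.14]
contact_force: [3.5, -1.4, 2.6]
opening: 0.03
grip_force: 3.0
```

send_rows(targets=[[0.36,0,0,0,0],[0.42,0,0,0,0],[0.5,0,0,0,0],[0.6,0,0,0,0],[0.6,0,0,0,0]])

```text
time: 15.75
tool_pos: [0.5593, -0.2151, 0.1445]
tool_rot: [-3.141, 0.001, 0.14]
contact_force: [0.8, 0.4, -0.7]
opening: 0.054
grip_force: 0.0
```

```bash
python3 rf.py t11 .008 .03
```

```text
15.75 grasp in rails [0.0979 0.0006 0.0113] F [ 0.79  0.41 -0.65] F rails [ 0.27  0.3  -1.03] open 0.05399050650068929 grip 0.0
side 2783 z = -0.001 x + 0.004 y + 0.0151 x [-0.0303  0.0857] midx min -0.0306 y [-0.054   0.0509]
  rails z 0.0003 200
top 280 z = -0.007 x + 0.004 y + 0.0135 x [-0.0267  0.0657] midx min -0.0293 y [0.0061 0.053 ]
  rails z -0.0012 38
```

Released, and the lid stayed put. Retracting and taking one check picture.

send_rows(targets=[[0.6,0,0,0.02,0],[0.6,0,0,0.03,0],[0.6,0,0,0.04,0],[0.6,0,0,0.04,0],[0.6,0,0,0,0]])

```text
time: 16.35
tool_pos: [0.5616, -0.2162, 0.2812]
tool_rot: [3.135, -0.009, 0.14]
contact_force: [0.0, -0.0, 0.1]
opening: 0.0546
grip_force: 0.0
```

```bash
python3 rf.py t12 .008 .03
python3 - <<'E'
import cv2
a=cv2.imread("pics/t12_side.png")[120:370,220:460];cv2.imwrite("pics/c12.png",cv2.resize(a,None,fx=2.4,fy=2.4,interpolation=2))
E
```

```text
16.35 grasp in rails [ 0.1823 -0.0008  0.1189] F [ 0.01 -0.01  0.07] F rails [ 0.05 -0.01  0.05] open 0.05457273548877035 grip 0.0
side 2991 z = -0.002 x + 0.003 y + 0.0151 x [-0.0302  0.1083] midx min -0.0305 y [-0.054  0.051]
  rails z 0.0002 200
top 850 z = -0.003 x + -0.001 y + 0.0135 x [-0.0278  0.0966] midx min -0.0278 y [-0.029   0.0527]
  rails z -0.0008 61
```

View pics/c12.png

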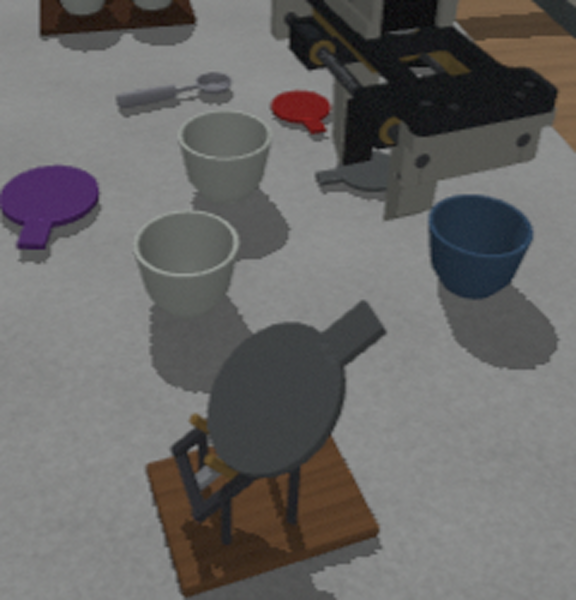

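The lid lies flat on the rails with its lower edge against both brass pegs and its tab up the slope. The bowl is uncovered and still standing. Handing in.

```bash
python3 -c "
from cell import *
print(hand_in())"
```

```text
the job is handed in; nothing more can be done
None
```

The grey lid lies released and flat on both rails against the brass pegs, tab up the slope, with the bowls and spoon visibly undisturbed; handed in at about 16 s, and no verdict was returned.

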